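# Load the light reader's filter plate and hold its shutter in the slot

## Task

Get the light reader ready for its dark reading: lay the wide white disc centred on the reader's round filter plate, then the small white disc centred on top of it. Then take the shutter paddle (square handle) from the rack, pass its blade down through the slot in the reader's top until about half of the blade is inside, and finish while holding it still there in the gripper, neither let go nor resting on its handle. Leave the other paddle, and the loose things standing about the bench, where they are.

Things in the scene. Friction and masses are not known exactly. Their poses are not given: they have to be found in the camera images.
- reader: White bench instrument fixed to the bench, a box 180 (x) by 270 (y) by 100 mm high with a white top, upright, turned by its yaw. Origin: centre of its underside. Its own y points to its left half, which carries the filter plate; the slot is in the right half.
- plate_top (a point): Centre of the top face of the dark steel round filter plate on the reader: 74 mm in diameter, standing 6 mm proud of the reader's top (106 mm above the bench). Axes as the reader's.
- slot_mouth (a point): Centre of the slot's mouth, level with the reader's top (100 mm above the bench). The slot is 54 mm long along the reader's x and 10 mm wide along its y, vertical, with a 2 mm chamfer at the mouth. The top is 12 mm thick; below it the shaft widens and is open down to 92 mm under the mouth. Nothing inside holds the blade up. Axes as the reader's (z up).
- wide_disc_centre (a point): Centre (half-way up) of the wide loose white plastic disc, 60 mm in diameter, 12 mm thick, lying flat on the bench, about 45 g. z is the disc's axis.
- small_disc_centre (a point): Centre (half-way up) of the small loose white plastic disc, 46 mm in diameter, 12 mm thick, lying flat on the bench, about 30 g. z is the disc's axis.
- shutter_handle (a point): Centre of the shutter paddle's handle, a square black block 44 (x) by 16 (y) by 36 mm high. Below it hangs the flat aluminium blade, 50 mm wide (x), 8 mm thick (y), 80 mm long. The paddle, about 110 g, stands upright, loose, in one of the two bays of the rack: its foot is 98 mm below this point, and the lower 36 mm of the blade are in the bay. Take it by the 16 mm thickness of the handle and lift it straight up. z is up along the paddle.
- shutter_foot (a point): Centre of the lower edge of the shutter paddle's blade, 98 mm below the handle's centre. Axes as the handle's.
- paddle_rack: Grey rack fixed to the bench, 152 (x) by 46 (y) by 42 mm high, with two bays in a row along its x, 76 mm apart, each 54 by 11 mm and 36 mm deep. Origin: centre of its underside.
- spare_paddle_handle (a point): Centre of the handle of the other paddle, in the other bay of the rack: the same blade, but a round black handle 38 mm in diameter and 16 mm thick. Not wanted: leave it in its bay.
- petri_c (a point): Centre of a closed clear petri dish, 96 mm in diameter, 17 mm high. Leave alone.
- beaker_rim (a point): Centre of the mouth of an empty glass beaker, 72 mm in diameter, 95 mm high. Leave alone.
- reagent: Brown glass bottle with a cap, 66 mm in diameter, 150 mm high; origin: centre of its underside. Leave alone.
- tube_rack: White tube rack, 85 (x) by 125 (y) by 35 mm high; origin: centre of its underside. Leave alone.
- tip_box: Blue box of pipette tips, 85 (x) by 120 (y) by 59 mm high; origin: centre of its underside. Leave alone.
- marker: Marker pen lying on the bench, 130 mm long (x), 15 mm thick; origin: on the bench under its middle. Leave alone.
Mind the look-alikes: they are no part of the job. What is shaped like the part that bears wide_disc_centre but orange or pink is not meant.

How it is judged:
By the outcome, as a careful person would: the job done as asked, in the order asked, and still so for the second after the job is handed in, while the arm keeps its last pose, push and grip.
It also fails if it takes over 67 s, if anything falls off the work surface, if the arm or the gripper's body presses on something with over 40 N, if the wrist force passes 120 N, or if a joint passes its speed limit or range.

## Robot

A 6-joint arm with a two-finger parallel gripper is mounted at the origin on the work surface. World frame = base frame: x ahead of the robot, y to its left, z up, the work surface at z = 0. Lengths are in m, angles in rad, forces in N, time in s.
With the tool pointing down it reaches from about 0.3 to 0.75 m from the base axis. Payload 8.5 kg.
Tool frame: the origin (TCP) lies midway between the tips of the shut fingers; the grasp point (between the pads) lies ctrl.hold_point_z behind it (ctrl.hold_point_z is the distance from the TCP to the grasp point, in m); z points along the fingers, y is the direction in which the jaws open and shut (so a half turn about z gives the same grasp; the last joint's range is limited). The gripper opens to 88 mm and grips with 3 to 60 N. Pads are 18 mm wide; open, the fingers measure 123 mm over their backs; the gripper's body (75 mm by 187 mm) begins 45 mm behind the grasp point.
Start: joints at [0.888, 0.381, 1.297, -0, 1.464, -0.215], TCP at [0.248, 0.491, 0.239] pointing down, gripper open.
Joint ranges: [-3.11, 3.11], [-0.89, 2.33], [0.22, 2.48], [-1.42, 4.56], [0.17, 2.85], [-2.88, 2.88]. Speed limits (rad/s): [2.39, 2.39, 3.14, 3.14, 3.14, 3.14].

## Interface

Orientations are given as [roll, pitch, yaw] about the fixed x, y, z axes, in that order (R = Rz(yaw) Ry(pitch) Rx(roll)).
In Python, from plant import ctrl gives the robot as it stands. Calls block until the motion is done:
- ctrl.move_pose(position, orientation): joint-space move of the TCP to a pose.
- ctrl.move_l(position, v=0.15, rotation=None): straight line of the TCP; rotation=None keeps the orientation; v is the mean speed in m/s.
- ctrl.movej(angles): joint-space move.
- ctrl.grip(opening, squeeze=None): finger opening in m; squeeze is the grip in N (None keeps the last); returns when the fingers have stopped.
- ctrl.sleep(seconds).
- ctrl.ik(position, orientation): joint angles nearest the present ones, or None.
- ctrl.capture(name): name is "side" or "top" or "wrist"; returns (picture, depth): 400x640x3 uint8, red, green, blue; 400x640 float32, m along the optical axis (not along the pixel's ray), 0 where there is no reading.
- ctrl.get_calibration(name): a dict with "K" (3x3 intrinsics, pixels), "extrinsics" (4x4, takes a point from world to camera coordinates); the wrist camera has in their place "hand_eye" (4x4, takes a point from camera to tool coordinates, whose origin is the TCP and whose axes are the flange's). Camera axes: x right, y down, z forward; pixel columns grow to the right and rows downward; lengths in m; the calibration is good to about 2 mm. A picture is of the moment at which its call begins: read the wrist's pose just before it. get_calibration takes no time and is no camera call.
A pose or a line that the arm cannot do raises ctrl.Unreachable and nothing moves.
- ctrl.sign_off(): hands the job in, once; it reports no verdict.
Readings, each from a call of its own:
- ctrl.read_t(): time.
- ctrl.read_joint_positions(): joint angles.
- ctrl.read_qd(): joint speeds.
- ctrl.read_joint_torque(): joint torques, N m.
- ctrl.read_eef_pos(): TCP position.
- ctrl.read_ee_rot(): TCP orientation.
- ctrl.read_force(): force on the tool from outside, world axes, zero at the start.
- ctrl.read_moment(): the same for the moment, N m.
- ctrl.read_gripper_width(): finger opening in m.
Only numpy, scipy, OpenCV 4.12 (cv2) and the standard library are available. Lean on these libraries where they do the work, as an engineer would, in place of code of your own. Each camera call takes 0.05 s, during which the arm holds its last target. There are 200 camera calls.

## Working session

There is one attempt and no reset: what is moved stays moved. The work goes in short steps, each a Python script; the robot and the scene stay as the last script left them, time stands still between calls to the robot, and variables do not carry over. Pictures are saved under pics/ and viewed, about 8 in all and at most 12, crops included, and the job is handed in when it is done.

```bash
ls; mkdir -p pics
python3 - <<'E'
from plant import ctrl
import cv2,numpy as np
print(ctrl.hold_point_z, ctrl.read_t(), ctrl.read_eef_pos(), ctrl.read_ee_rot())
for n in("top","side","wrist"):
    p,d=ctrl.capture(n); c=ctrl.get_calibration(n); np.savez(f"{n}0.npz",p=p,d=d)
    cv2.imwrite(f"pics/{n}0.png",p[:,:,::-1]); print(n,c)
E
```

```text
pics
0.0187 0.0 [0.24783799 0.49068215 0.2381468 ] [-3.14019148e+00 -2.83480072e-04  2.67377781e+00]
top {'K': array([[514.86252846,   0.        , 313.80606682],
       [  0.        , 514.86252846, 197.12146668],
       [  0.        ,   0.        ,   1.        ]]), 'extrinsics': array([[ 1.63509669e-03, -9.99993128e-01, -3.32716677e-03,
         2.48484241e-03],
       [-9.94738358e-01, -1.28566740e-03, -1.02439962e-01,
         5.03918280e-01],
       [ 1.02434981e-01,  3.47715965e-03, -9.94733625e-01,
         1.44415017e+00],
       [ 0.00000000e+00,  0.00000000e+00,  0.00000000e+00,
         1.00000000e+00]])}
side {'K': array([[518.30742585,   0.        , 322.97342313],
       [  0.        , 518.30742585, 200.02435419],
       [  0.        ,   0.        ,   1.        ]]), 'extrinsics': array([[-0.9988152 , -0.04553699,  0.01716306,  0.48537759],
       [-0.04381397,  0.68799713, -0.72438959,  0.08862107],
       [ 0.02117838, -0.72428332, -0.68917715,  1.50930223],
       [ 0.        ,  0.        ,  0.        ,  1.        ]])}
wrist {'K': array([[307.08990184,   0.        , 322.79535339],
       [  0.        , 307.08990184, 205.54618107],
       [  0.        ,   0.        ,   1.        ]]), 'hand_eye': array([[-1.18808717e-04, -9.52073116e-01, -3.05870508e-01,
         8.03306203e-02],
       [ 9.99999332e-01,  2.38438223e-04, -1.13060675e-03,
        -9.65869420e-04],
       [ 1.14935151e-03, -3.05870438e-01,  9.52072452e-01,
        -1.45183511e-01],
       [ 0.00000000e+00,  0.00000000e+00,  0.00000000e+00,
         1.00000000e+00]])}
```

View pics/top0.png

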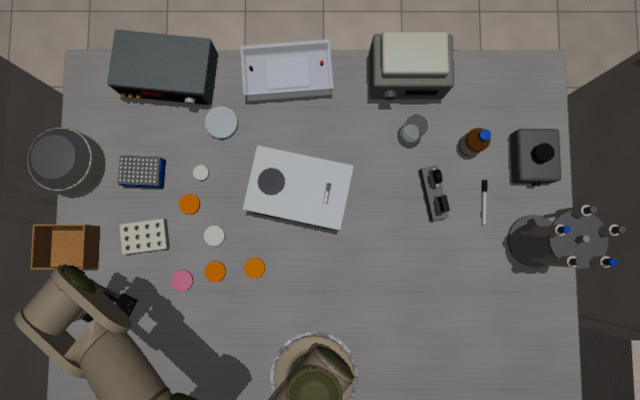

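View pics/side0.png

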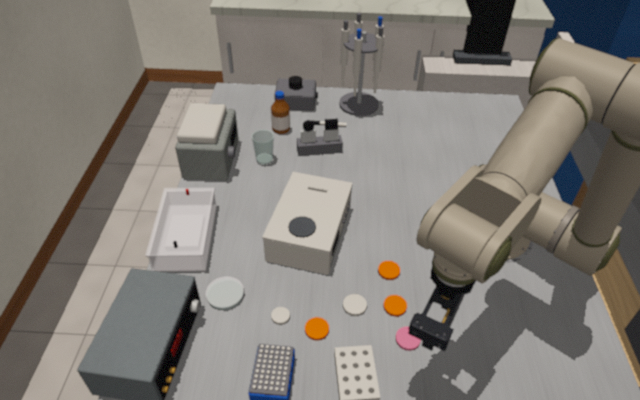

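The top view shows the small white disc at (201,173), the wide white disc at (214,236), orange and pink look-alikes at (189,204), (215,271), (254,268) and (181,281), the reader plate at (271,181), the slot at (327,194), and the rack at (434,192). In the side view, the rack handles are at about (309,126), which looks round, and (331,125), which looks square. I'll measure these and confirm with a crop.

```bash
cat > h.py <<'E'
from plant import ctrl
import cv2,numpy as np
from scipy.spatial.transform import Rotation as R
def cam(n):
    """K, T world->camera (read before the capture)"""
    c=ctrl.get_calibration(n)
    if n!="wrist": return c["K"],c["extrinsics"]
    T=np.eye(4);T[:3,:3]=R.from_euler("xyz",ctrl.read_ee_rot()).as_matrix();T[:3,3]=ctrl.read_eef_pos()
    return c["K"],np.linalg.inv(T@c["hand_eye"])
def ray(K,T,uv,z):
    uv=np.atleast_2d(np.asarray(uv,float)); d=np.c_[uv,np.ones(len(uv))]@np.linalg.inv(K).T@T[:3,:3]
    o=-T[:3,:3].T@T[:3,3]
    return o+d*((z-o[2])/d[:,2])[:,None]
def proj(K,T,P):
    q=(np.atleast_2d(P)@T[:3,:3].T+T[:3,3])@K.T; return q[:,:2]/q[:,2:]
def blobs(mask,amin=60,amax=1e9):
    cs,_=cv2.findContours(mask.astype(np.uint8),cv2.RETR_LIST,cv2.CHAIN_APPROX_NONE)
    return [c for c in cs if amin<cv2.contourArea(c)<amax]
E
python3 - <<'E'
from h import *
for n in("top","side"):
    f=np.load(n+"0.npz");p=f["p"];K,T=cam(n)
    hsv=cv2.cvtColor(p,cv2.COLOR_RGB2HSV)
    w=(hsv[:,:,2]>170)&(hsv[:,:,1]<40)
    print(n)
    for c in blobs(w,100):
        (u,v),s,a=cv2.minAreaRect(c); print("white",round(u),round(v),np.round(s),round(a), ray(K,T,[u,v],.012)[0].round(4),"z.1",ray(K,T,cv2.boxPoints(cv2.minAreaRect(c)),.1)[:,:2].round(3).tolist() if max(s)>60 else "")
    dk=hsv[:,:,2]<75
    for c in blobs(dk,40,1500):
        (u,v),s,a=cv2.minAreaRect(c); 
        if (n=="top" and 240<u<460 and 150<v<230) or (n=="side" and 260<u<360 and 110<v<240): print("dark",round(u),round(v),np.round(s),round(a),ray(K,T,[u,v],.106)[0].round(4))
a=np.load("top0.npz")["p"][155:235,405:465];b=np.load("side0.npz")["p"][100:170,285:355]
im=np.hstack([cv2.resize(a,(360,480),interpolation=2),cv2.resize(b,(420,480),interpolation=2)])
cv2.imwrite("pics/rack.png",im[:,:,::-1])
E
```

```text
top
white 214 235 [18. 18.] 45 [0.396  0.2902 0.012 ] z.1 
white 327 193 [ 8. 25.] 12 [ 0.5177 -0.0343  0.012 ] z.1 
white 271 181 [30. 30.] 45 [0.5521 0.1272 0.012 ] z.1 
white 200 172 [12. 13.] 45 [0.5774 0.3326 0.012 ] z.1 
white 298 187 [98. 64.] 12 [0.5346 0.0487 0.012 ] z.1 [[0.466, 0.193], [0.638, 0.159], [0.582, -0.103], [0.411, -0.066]]
white 290 88 [ 5. 47.] 85 [0.8296 0.0726 0.012 ] z.1 
white 287 74 [34. 79.] 86 [0.872 0.082 0.012] z.1 [[0.88, 0.191], [0.898, -0.03], [0.802, -0.037], [0.785, 0.183]]
dark 292 222 [92.  4.] 12 [0.4279 0.0624 0.106 ]
dark 440 205 [19. 15.] 79 [ 0.4748 -0.3382  0.106 ]
dark 434 179 [20. 14.] 90 [ 0.5454 -0.3223  0.106 ]
dark 425 195 [53.  4.] 77 [ 0.5013 -0.2975  0.106 ]
dark 271 181 [24. 24.] 90 [0.5394 0.1189 0.106 ]
side
white 74 379 [50. 33.] 76 [1.0124 0.5213 0.012 ] z.1 
white 357 372 [55. 40.] 83 [0.3877 0.4708 0.012 ] z.1 
white 54 368 [29. 82.] 25 [1.0682 0.4992 0.012 ] z.1 [[1.05, 0.612], [1.053, 0.443], [0.984, 0.47], [0.988, 0.633]]
white 280 314 [16. 18.] 45 [0.5772 0.3268 0.012 ] z.1 
white 354 303 [23. 20.] 0 [0.3938 0.2851 0.0
[... 784 characters left out ...]
54 146 [19. 45.] 26 [ 1.0705 -0.3135  0.012 ] z.1 
white 194 134 [38. 79.] 23 [ 0.954  -0.3915  0.012 ] z.1 [[0.979, -0.124], [0.981, -0.533], [0.838, -0.447], [0.859, -0.063]]
white 170 111 [18. 38.] 25 [ 1.0713 -0.5238  0.012 ] z.1 
white 478 67 [109.  15.] 2 [-0.1244 -0.9385  0.012 ] z.1 [[0.139, -0.721], [0.126, -0.836], [-0.301, -0.834], [-0.271, -0.72]]
white 532 9 [18. 39.] 90 [-0.4999 -1.5464  0.012 ] z.1 
white 340 8 [ 15. 259.] 90 [ 0.4712 -1.4811  0.012 ] z.1 [[1.073, -1.307], [-0.142, -1.413], [-0.115, -1.245], [1.04, -1.147]]
dark 320 149 [ 8. 43.] 86 [ 0.5079 -0.2138  0.106 ]
dark 310 126 [10. 15.] 90 [ 0.5437 -0.3332  0.106 ]
dark 331 124 [10. 12.] 90 [ 0.4773 -0.3491  0.106 ]
```

View pics/rack.png

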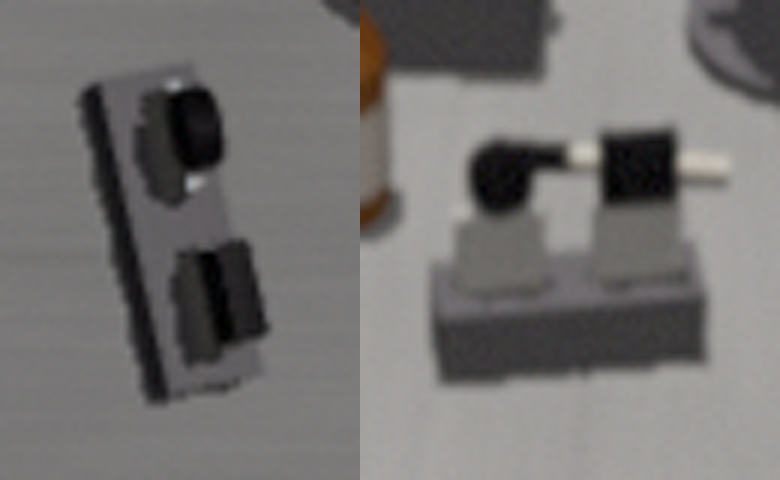

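Confirmed by the crop: the square handle is at the lower end of the rack in the top view (x≈0.475, y≈-0.345), which is the right-hand one in the side view. The round handle at the other end is the spare. The wide white disc at (214,236) is 18 px and the small one at (201,173) is 12 px. The orange and pink discs are decoys. Next is a wrist overview.

Run:
```python
from h import *
ctrl.move_pose([0.45,0.12,0.30],[np.pi,0,np.pi]); ctrl.sleep(0.2)
K,T=cam("wrist"); p,d=ctrl.capture("wrist"); np.savez("w1.npz",p=p,d=d,K=K,T=T)
cv2.imwrite("pics/w1.png",p[:,:,::-1]); print(ctrl.read_t())
hsv=cv2.cvtColor(p,cv2.COLOR_RGB2HSV)
for nm,m in(("w",(hsv[:,:,2]>165)&(hsv[:,:,1]<40)),("d",hsv[:,:,2]<80)):
  for c in blobs(m,100):
    r=cv2.minAreaRect(c);(u,v),s,a=r
    print(nm,round(u,1),round(v,1),np.round(s),round(a),[ray(K,T,[u,v],z)[0,:2].round(4).tolist() for z in(.012,.106)])
for n,P in dict(wide=[.395,.288,.012],small=[.577,.33,.012],plate=[.539,.119,.106],slot=[.505,-.03,.1],hand=[.475,-.345,.104]).items(): print(n,proj(K,T,P).round(0))
```

```text
1.975
w 297.6 382.9 [ 5. 67.] 86 [[0.8466, 0.0742], [0.743, 0.0841]]
w 301.5 369.0 [ 44. 249.] 90 [[0.8146, 0.0819], [0.718, 0.0902]]
w 407.5 308.5 [ 9. 31.] 90 [[0.6872, 0.2604], [0.6182, 0.2299]]
w 452.1 237.8 [17. 33.] 54 [[0.5597, 0.3179], [0.5184, 0.2749]]
w 320.0 249.0 [59. 59.] 45 [[0.5789, 0.1154], [0.5334, 0.1164]]
w 194.4 223.4 [13. 43.] 3 [[0.5366, -0.0741], [0.5002, -0.032]]
w 592.5 200.0 [63.  6.] 0 [[0.499, 0.5165], [0.4709, 0.4304]]
w 486.4 187.5 [44. 46.] 37 [[0.4803, 0.3573], [0.4562, 0.3058]]
w 612.1 141.6 [10. 13.] 34 [[0.4144, 0.5209], [0.4046, 0.4339]]
w 567.5 127.5 [11. 11.] 0 [[0.3955, 0.4545], [0.3898, 0.3819]]
w 591.5 124.5 [10. 13.] 45 [[0.3915, 0.4862], [0.3867, 0.4067]]
w 615.3 121.3 [11. 13.] 45 [[0.3872, 0.5173], [0.3833, 0.4311]]
w 570.0 106.5 [11. 13.] 45 [[0.3682, 0.4511], [0.3684, 0.3793]]
w 431.6 118.2 [21. 48.] 24 [[0.3834, 0.2672], [0.3803, 0.2352]]
w 594.0 103.5 [11. 13.] 45 [[0.3643, 0.4823], [0.3654, 0.4036]]
w 618.1 100.1 [11. 14.] 56 [[0.36, 0.5132], [0.362, 0.4279]]
w 340.0 78.0 [36. 60.] 90 [[0.333, 0.142], [0.3409, 0.1373]]
w 450.3 41.2 [4
[... 342 characters left out ...]
], [0.6647, -0.1591]]
d 530.5 337.0 [48.  9.] 90 [[0.7444, 0.4761], [0.663, 0.3988]]
d 320.5 249.0 [54. 57.] 90 [[0.5789, 0.1162], [0.5334, 0.117]]
d 9.0 242.0 [18. 40.] 0 [[0.5676, -0.3639], [0.5246, -0.2589]]
d 319.5 306.5 [185. 639.] 90 [[0.6836, 0.1144], [0.6153, 0.1156]]
d 195.1 222.8 [ 7. 39.] 6 [[0.5356, -0.0729], [0.4995, -0.031]]
d 20.0 205.3 [109.  31.] 63 [[0.5082, -0.3292], [0.4781, -0.2317]]
d 278.5 159.2 [177.  13.] 12 [[0.4393, 0.057], [0.4241, 0.0707]]
d 570.9 104.7 [ 55. 123.] 48 [[0.3659, 0.4518], [0.3666, 0.3798]]
d 341.5 54.0 [108.  93.] 90 [[0.3045, 0.1434], [0.3186, 0.1384]]
wide [[446. 127.]]
small [[459. 248.]]
plate [[322. 253.]]
slot [[199. 225.]]
hand [[-77. 202.]]
```

View pics/w1.png

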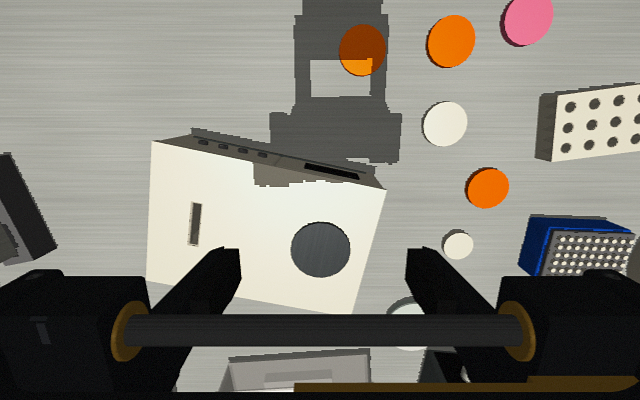

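```bash
cat >> h.py <<'E'
def loc(p,K,T,P,half,dark=False,r=None):
    """Otsu in a window round the projection of P; blob nearest the centre; returns ((u,v),size,angle) and world xy at P's z"""
    u,v=proj(K,T,P)[0].round().astype(int); x0,y0=max(u-half,0),max(v-half,0)
    g=cv2.cvtColor(p[y0:v+half,x0:u+half],cv2.COLOR_RGB2GRAY); g=cv2.resize(g,None,fx=4,fy=4,interpolation=cv2.INTER_CUBIC)
    _,m=cv2.threshold(g,0,255,cv2.THRESH_OTSU+(cv2.THRESH_BINARY_INV if dark else 0))
    cs=[c for c in blobs(m>0,16*40) if cv2.pointPolygonTest(c,(4.*(u-x0),4.*(v-y0)),False)>=0] or blobs(m>0,16*40)
    c=min(cs,key=cv2.contourArea) if r is None else max(cs,key=cv2.contourArea)
    c=(c.astype(np.float32)-1.5)/4+[x0,y0]; c=c.astype(np.float32)
    return c
def disc(p,K,T,P,half,dark=False):
    """circle centre and diameter: contour cast on the plane z=P[2], then a circle fit"""
    q=ray(K,T,cv2.convexHull(loc(p,K,T,P,half,dark,1))[:,0],P[2])[:,:2]
    (x,y),r=cv2.minEnclosingCircle((q*1000).astype(np.float32))
    a=np.c_[2*q,np.ones(len(q))];s=np.linalg.lstsq(a,(q**2).sum(1),rcond=None)[0]
    return np.array([s[0],s[1],2*np.sqrt(s[2]+s[0]**2+s[1]**2)])
def box(p,K,T,P,half,dark=True):
    q=ray(K,T,loc(p,K,T,P,half,dark,1)[:,0],P[2])[:,:2]
    return cv2.minAreaRect((q*1000).astype(np.float32))
E
python3 - <<'E'
from h import *
ctrl.move_pose([0.49,0.14,0.30],[np.pi,0,0]); ctrl.sleep(0.3)
K,T=cam("wrist"); p,d=ctrl.capture("wrist"); np.savez("w2.npz",p=p,d=d,K=K,T=T)
cv2.imwrite("pics/w2.png",p[:,:,::-1]); print(ctrl.read_t())
G=dict(wide=([.393,.286,.012],30,0),small=([.574,.328,.012],22,0),plate=([.536,.118,.106],45,1))
for n in("top0","side0","w1","w2"):
    f=np.load(n+".npz"); K,T=(f["K"],f["T"]) if n[0]=="w" else cam(n[:-1]); s=1 if n[0]=="w" else .6
    print(n)
    for k,(P,h,dk) in G.items():
        print(" ",k,disc(f["p"],K,T,P,int(h*s),dk).round(4))
    print("  slot",box(f["p"],K,T,[.502,-.031,.1],int(35*s)))
E
```

```text
5.0083
top0
  wide [0.3952 0.2906 0.0581]
  small [0.5783 0.3333 0.0441]
  plate [0.539  0.1193 0.0751]
  slot ((508.1631774902344, -32.16572952270508), (14.386625289916992, 57.82597732543945), 78.83405303955078)
side0
  wide [0.3939 0.2852 0.0588]
  small [0.5773 0.3275 0.0454]
  plate [0.5384 0.118  0.0752]
  slot ((506.5276794433594, -35.57416534423828), (15.887526512145996, 58.75899124145508), 79.97187042236328)
w1
  wide [0.3912 0.2865 0.059 ]
  small [0.5691 0.332  0.0927]
  plate [0.5345 0.1164 0.0746]
  slot ((503.1743469238281, -33.677947998046875), (11.211484909057617, 54.110076904296875), 78.22388458251953)
w2
  wide [0.3885 0.291  0.1289]
  small [0.5742 0.3294 0.0451]
  plate [0.5365 0.1168 0.0736]
  slot ((505.51470947265625, -33.92195510864258), (11.260124206542969, 55.79850387573242), 78.1366958618164)
```

View pics/w2.png

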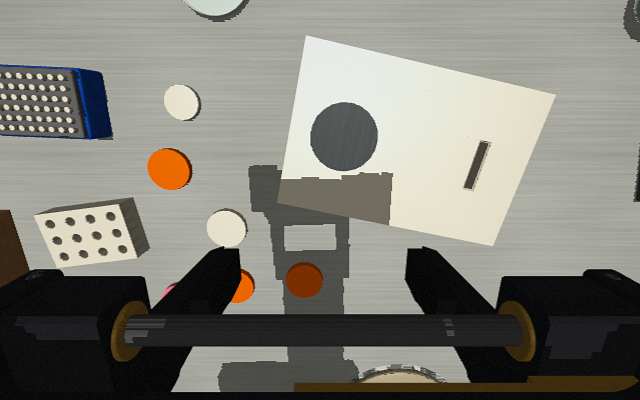

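View w2 shows the plate at (344,136), the slot at (477,166), the wide disc at (227,228) and the small disc at (181,103). Comparing the two opposite wrist views gives a 1.1 mm hand-eye bias along tool x, and I'll correct for it. Now I'll pick and place the wide disc.

```bash
cat >> h.py <<'E'
PLATE=np.array([.5355,.1166]); SLOT=np.array([.5043,-.0338]); RY=-.206
def picklace(src,d,ztop,psi):
    ctrl.grip(d+.014); rot=[np.pi,0,psi]
    ctrl.move_pose([*src,.06],rot); ctrl.move_l([*src,.004],v=.1)
    ctrl.grip(d-.01,squeeze=15); print("held width",ctrl.read_gripper_width())
    ctrl.move_l([*src,.17],v=.2)
    ctrl.move_pose([*PLATE,.17],rot); ctrl.move_l([*PLATE,ztop+.02],v=.15); ctrl.move_l([*PLATE,ztop+.0045],v=.04)
    print("F",np.round(ctrl.read_force(),1),"w",ctrl.read_gripper_width())
    ctrl.grip(d+.008); ctrl.move_l([*PLATE,.2],v=.15)
E
python3 - <<'E'
from h import *
picklace([.3923,.2865],.060,.106,0.)
ctrl.move_pose([*(PLATE+[-.03,.02]),.24],[np.pi,0,0]); ctrl.sleep(.2)
K,T=cam("wrist"); p,d=ctrl.capture("wrist"); np.savez("w3.npz",p=p,d=d,K=K,T=T)
cv2.imwrite("pics/w3.png",p[:,:,::-1])
print(ctrl.read_t(), disc(p,K,T,[*PLATE,.118],45)-[.0011,0,0])
E
```

```text
held width 0.05926752459365835
F [ 0.   0.9 -0.2] w 0.05930985303289964
12.1583 [0.53432366 0.1161454  0.05794924]
```

View pics/w3.png

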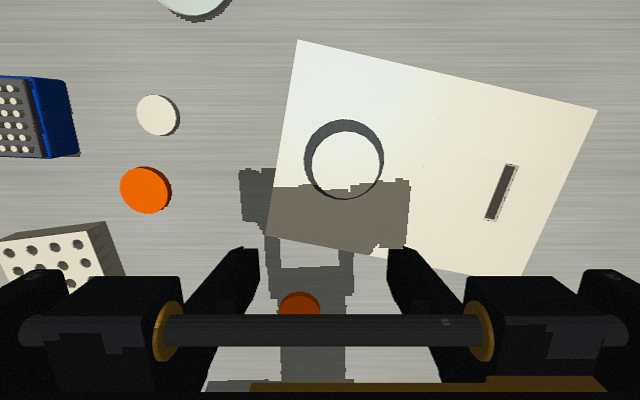

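The wide disc sits on the plate at (345,158) with a rim visible all round, about 1.3 mm off centre. Next is the small disc.

Run:
```python
import h; from h import *
K,T,p=[np.load("w3.npz")[k] for k in("K","T","p")]
s=disc(p,K,T,[.573,.329,.012],28)-[.0011,0,0]; print(s)
if abs(s[2]-.046)>.004 or np.hypot(*(s[:2]-[.5731,.3294]))>.003: s=np.array([.5731,.3294])
h.PLATE=np.array([.5348,.1164])
picklace(s[:2],.046,.118,0.)
# on to the rack for a look
ctrl.grip(.06)
c=[.475,-.34]; ctrl.move_pose([c[0]-.03,c[1],.30],[np.pi,0,.2]); ctrl.sleep(.2)
K,T=cam("wrist"); p,d=ctrl.capture("wrist"); np.savez("w4.npz",p=p,d=d,K=K,T=T)
cv2.imwrite("pics/w4.png",p[:,:,::-1]); print(ctrl.read_t())
p,d=ctrl.capture("top"); q=p[140:240,220:340]
K,T=cam("top"); print("small top",disc(p,K,T,[.535,.117,.130],10), ray(K,T,[271,181],.13))
cv2.imwrite("pics/t4.png",cv2.resize(q,None,fx=5,fy=5)[:,:,::-1])
```

```text
[0.57316046 0.32927252 0.04501903]
held width 0.04514581105545925
F [ 0.4 -0.1 -0.3] w 0.04504953519097432
20.675
small top [0.53604083 0.11797814 0.05864146] [[0.53617484 0.11684631 0.13      ]]
```

View pics/w4.png

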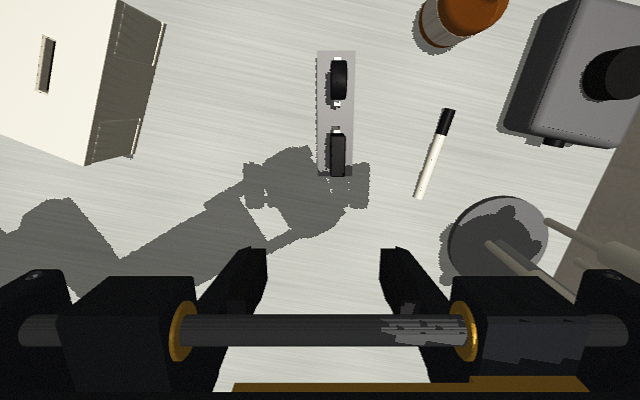

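View pics/t4.png

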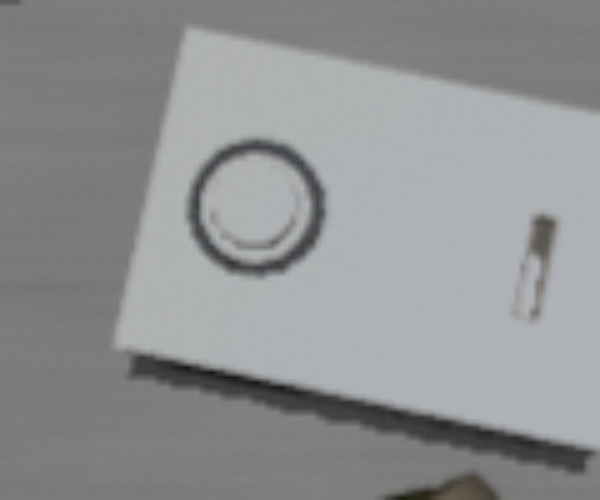

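The stack is good: in the top crop the small disc is centred on the wide one within the dark plate ring at (257,207). In w4 the square handle is at (337,153), the lower one, and the round one is at (338,78). I'll measure the handle, then take a closer look.

```bash
cat >> h.py <<'E'
def handle(p,K,T,P,psi,half):
    """centre line of the black handle's top face (z=.122) in axes turned by psi, world xy, and its spans"""
    u,v=proj(K,T,P)[0].round().astype(int)
    m=np.zeros(p.shape[:2],bool); w=(slice(v-half,v+half),slice(u-half,u+half)); m[w]=p[w].max(2)<50
    c=max(blobs(m,30),key=cv2.contourArea); q=ray(K,T,c[:,0],.122)[:,:2]
    return cv2.minAreaRect(c), cv2.minAreaRect((q*1000).astype(np.float32))
E
python3 - <<'E'
from h import *
K,T,p=[np.load("w4.npz")[k] for k in("K","T","p")]
r=handle(p,K,T,ray(K,T,[337,153],.122)[0],.2,26);print(r)
c=np.array(r[1][0])/1000
ctrl.move_pose([*(c-[.01,0]),.21],[np.pi,0,.2]); ctrl.sleep(.2)
K,T=cam("wrist"); p,d=ctrl.capture("wrist"); np.savez("w5.npz",p=p,d=d,K=K,T=T)
print(ctrl.read_t(),proj(K,T,[*c,.122])); print(handle(p,K,T,[*c,.122],.2,45))
cv2.imwrite("pics/w5.png",p[:,:,::-1])
E
```

```text
(((337.0, 154.5), (43.0, 16.0), 90.0), ((477.65838623046875, -348.3168029785156), (45.01664733886719, 16.537870407104492), 11.501275062561035))
21.4333 [[323.74741798 197.03966948]]
(((325.0, 193.5), (59.0, 20.0), 90.0), ((479.97406005859375, -348.9030456542969), (48.71867752075195, 16.000965118408203), 11.003195762634277))
```

View pics/w5.png

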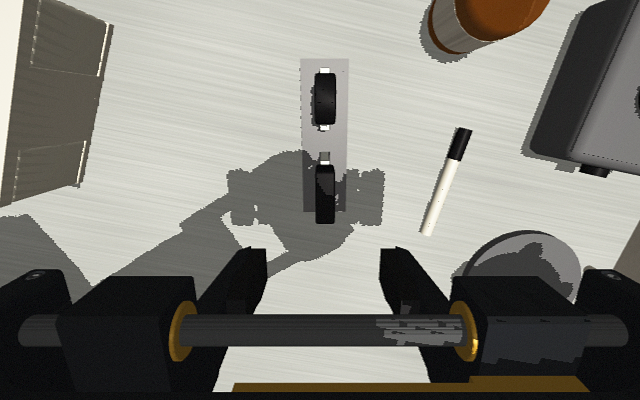

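w5 shows the handle at (325,193) between the open fingers, with the rack aligned to the tool. From the two looks the centre is about (0.4764, -0.3492) and the yaw 0.195. Grasp, lift, carry to just above the slot, and look.

Run:
```python
from h import *
c=[.4764,-.3492]; ctrl.grip(.040)
ctrl.move_pose([*c,.16],[np.pi,0,.195]); ctrl.move_l([*c,.0853],v=.08)
f0=ctrl.read_force(); ctrl.grip(.008,squeeze=35); print("w",ctrl.read_gripper_width(),np.round(f0,1),np.round(ctrl.read_force(),1))
ctrl.move_l([*c,.26],v=.12); print("lifted",np.round(ctrl.read_force(),2),ctrl.read_gripper_width())
ctrl.move_pose([*SLOT,.25],[np.pi,0,RY]); ctrl.move_l([*SLOT,.196],v=.1); ctrl.sleep(.3)
K,T=cam("wrist"); p,d=ctrl.capture("wrist"); np.savez("w6.npz",p=p,d=d,K=K,T=T)
print(ctrl.read_t(),ctrl.read_eef_pos(),"foot",proj(K,T,[*SLOT,.1167]).round(),"slot",proj(K,T,[*SLOT,.1]).round())
cv2.imwrite("pics/w6.png",cv2.resize(p[100:300,200:440],None,fx=3,fy=3,interpolation=2)[:,:,::-1])
```

```text
w 0.015825558817985537 [-0.6  0.7  0.1] [-0.5  0.1  1.7]
lifted [ 0.3  -0.79 -1.03] 0.015773808133938777
27.6583 [ 0.50437304 -0.03381097  0.19629768] foot [[322. 213.]] slot [[322. 207.]]
```

View pics/w6.png

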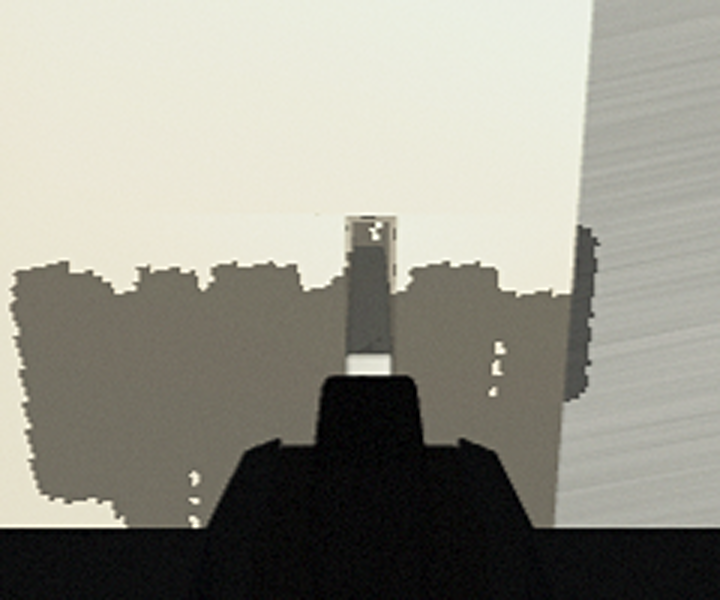

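w6 shows the blade foot's front edge at crop (368,247) and the slot mouth spanning x 346–397 with its far end at y≈217. The blade is about 0.8 mm to the left of the slot's axis. I'll compute the offset, correct it, and go down watching the force.

Run:
```python
from h import *
K,T,p=[np.load("w6.npz")[k] for k in("K","T","p")]
ex=np.array([np.cos(RY),np.sin(RY)]); ey=np.array([np.sin(RY),-np.cos(RY)])  # tool x,y
px=lambda x,y:[200+x/3-.33,100+y/3-.33]
F=ray(K,T,px(368,247),.1170)[0,:2]-SLOT; S=ray(K,T,px(371.5,217),.1)[0,:2]-SLOT
fx,fy,sx,sy=F@ex-.025,F@ey,S@ex-.029,S@ey
print("foot",fx,fy,"slot",sx,sy)
dx,dy=np.clip([sx-fx,sy-fy],-.002,.002); print("corr",dx,dy)
tgt=SLOT+dx*ex+dy*ey
f0=np.array(ctrl.read_force())
ctrl.move_l([*tgt,.196],v=.03)
for z in(.184,.180,.176,.172,.166,.160):
    ctrl.move_l([*tgt,z],v=.03); f=np.array(ctrl.read_force())-f0; print(z,f.round(1),ctrl.read_eef_pos()[2].round(4))
    if np.linalg.norm(f)>12: break
print(ctrl.read_t(),ctrl.read_gripper_width())
K,T=cam("wrist"); p,d=ctrl.capture("wrist")
cv2.imwrite("pics/w7.png",cv2.resize(p[100:300,200:440],None,fx=3,fy=3,interpolation=2)[:,:,::-1])
```

```text
foot -0.00017356947348485044 0.0006046299209821531 slot -4.280991892551336e-05 0.0015342097602885794
corr 0.00013075955455933708 0.0009295798393064263
0.184 [-0.1  0.1 -1.2] 0.1839
0.18 [ 0.3 -0.2 -1.1] 0.1798
0.176 [ 0.   0.6 -1.5] 0.1758
0.172 [ 0.6 -0.1 -1.8] 0.1718
0.166 [ 0.1 -0.2 -1.3] 0.1658
0.16 [-0.4 -0.  -0.6] 0.1598
30.0083 0.015812986672286318
```

Run:
```python
from h import *
x,y,_=ctrl.read_eef_pos()
for z in(.150,.1393):
    ctrl.move_l([x,y,z],v=.03); print(z,np.round(ctrl.read_force(),1),np.round(ctrl.read_eef_pos(),4))
ctrl.sleep(.5); print(ctrl.read_t(),ctrl.read_gripper_width(),np.round(ctrl.read_force(),1))
K,T=cam("wrist"); a,_=ctrl.capture("wrist"); b,_=ctrl.capture("side")
im=np.hstack([cv2.resize(a[100:300,200:440],(480,400)),cv2.resize(b[100:240,255:367],(320,400),interpolation=2)])
cv2.imwrite("pics/w8.png",im[:,:,::-1])
```

```text
0.15 [-1.  -0.4 -1.5] [ 0.5042 -0.0347  0.1499]
0.1393 [-0.1 -0.1 -0.4] [ 0.5042 -0.0347  0.1392]
31.55 0.01583940794622283 [ 0.2  0.1 -0.9]
```

View pics/w8.png

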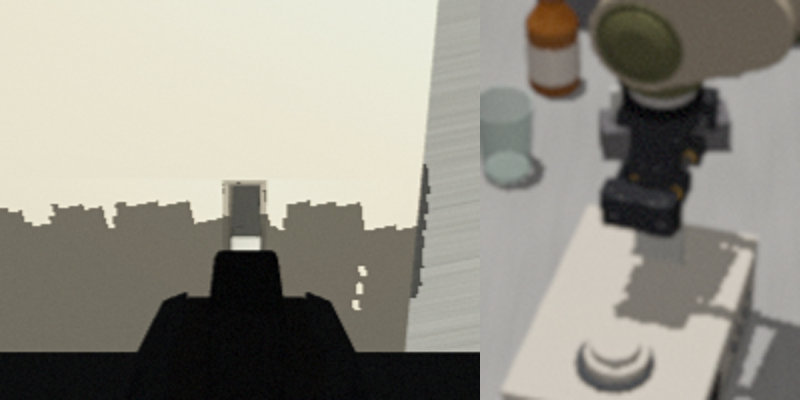

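The blade is in the slot (left, (245,215)) and held, with about half of it showing above the reader (right, (660,245)). The disc stack is intact at (615,355). Handing in.

```bash
python3 -c "
from plant import ctrl
ctrl.sign_off(); print(ctrl.read_t(), ctrl.read_gripper_width(), ctrl.read_force())"
```

```text
the job is handed in; nothing more can be done
the job is handed in; nothing more can be done
```

I finished the job and handed it in at about 31.6 s of the 67 s allowed; the sign-off gives no verdict.

- **Discs:** The wide white disc is on the filter plate, measured about 1.3 mm off centre. The small white disc is on top of it. I checked its centring by eye in an enlarged top view only, because the circle fit picked up the wide disc's outline instead. Both discs were still stacked in the last picture.
- **Shutter paddle:** I took the square-handled paddle and lowered its blade into the slot after a 0.9 mm sideways correction. The tool height puts about 40 of the blade's 80 mm inside. It is still held, with the gripper at 15.8 mm, a 35 N grip and about 1 N at the wrist. That is roughly the paddle's own weight, so it is not resting on anything.
- **Disagreement:** The top and side cameras read 2–4 mm larger in x than the wrist camera. I used the wrist views, averaged from two opposite directions for the plate and slot and otherwise corrected by the 1.1 mm bias they showed. The insertion met under 2 N of extra force, which supports that choice.
- **Left alone:** I moved nothing else, and the spare paddle was still in its bay when I grasped the shutter. I took no full picture of the rest of the bench at the end.

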